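# Clamp a block in the strap fixture and start its tommy-bar nut cleanly

## Task

Push the aluminium block along its channel in the clamping fixture until it is home against the end stop, then press the raised strap down over it by its thumb tab. Find the thread start of the captive nut by turning its tommy bar backward (counter-clockwise from above, never forward first, that would cross the thread) until the nut drops, then turn it forward until it is tight and has drawn the strap down flat. Leave the other things on the bench alone.

Things in the scene. Friction and masses are not known exactly. Their poses are not given: they have to be found in the camera images.
- fixture: steel clamping fixture fixed to the bench; origin on the bench top, x across its channel, y along it, z up. Base plate x -95..85, y -155..60, top z=12 mm. Two rails (tops z=26) form a 45 mm wide channel about x=0 from y=-117 to the stop, open at -y. A post with a right-handed threaded stud (26 mm thick, 8 mm pitch) stands at x=-55, y=0, top z=87; the side its thread starts on varies
- block: loose aluminium block 42 x 124 x 38 mm, long side along y, the upper corners of its ends sloping. Origin at the centre of its underside. It lies in the channel on the base plate, 30 to 60 mm short of the stop. 0.2 to 0.45 kg; slides when pushed at its -y end, low, 5 to 20 mm above the plate
- strap (a joint): angle of the clamping strap in rad: 0 flat, positive raised; starts at 0.75 to 0.95. 50 mm wide, 10 mm thick, reaches 145 mm from the pin to fixture -x, forked round the stud. Stiff hinge, stays where left (0.4 N m; strap with nut 0.65 kg). A sprung pad under it meets the block: pressed flat and let go it springs back to 0.02..0.06; only the nut draws it flat (force at the stud under 20 N)
- strap_tab (a point): middle of the top face of the strap's thumb tab: a flat steel disc, 28 mm across, 6 mm thick, on an arm at the strap's +y side, 125 mm from the pin, 70 mm to +y of the strap's middle, 2 mm above the plane through the pin. y along the hinge, z out of the strap's top. Press it down along its arc about the pin
- nut (a joint): turn of the captive nut in rad: positive forward (clockwise from above), negative backward; starts at -0.2..0.2; at 0 its bar lies along the strap. Turns lightly (under 0.15 N m) until tight, stays where left. Strap down, it rests on the thread's end; the thread start is 0.4 to 1.5 rad backward, the nut is fully down 0.3 rad past it. Tight 5 to 6.5 rad forward of that (0.5 N m is enough)
- nut_bar (a point): centre of the nut's tommy bar, on its axis, 115 mm from the pin. Bar 12 mm thick, 110 mm long, 17 mm balls at its ends; hub 37 mm across, top 10 mm above bar's middle. x along the bar, z along the nut's axis. Strap down: 112 to 116 mm above the bench riding on the thread, 109 or less after the drop, 102 fully home; 28 mm free under the bar. Push its side near an end, or pinch it
- square: bystander: steel try square, 110 x 186 mm, lying to the left
- tape: bystander: tape measure, 90 mm, to the right in front
- disc: bystander: round brown flap disc, 116 mm, to the right
- stop_face (a point): middle of the end stop's face at the top: fixture x=0, y=+39, z=40 mm. The block is home when its +y end touches this face (block origin at fixture y=-23 mm). Axes as the fixture's
- strap_pin (a point): middle of the strap's hinge pin, at fixture x=+60, y=0, z=63 mm, between two cheeks 78 mm high. The pin lies along the fixture's y. Axes as the fixture's. Flat, the strap's fork rests on two thin pillars (x=-75, y=+-20, top z=58 mm) in front of the post
- bolt: bystander: hex bolt, 81 mm long, 24 mm thick, lying to the left of the fixture
- chalk: bystander: stick of white marking stone, 100 x 12 x 8 mm, lying in front of the fixture
- chisel: bystander: blue cold chisel, 168 mm long, lying behind the fixture
Not all that is in view belongs to the job. Of the things like the block, leave any that is black or brown; of the rest the larger one is meant.

How it is judged (in metres and radians):
On the way, in this order (a step that is already met when the one before it is completed fails the run):
1. the block is home against the end stop while the strap is still up (y of block in the frame of fixture above -0.026 m and value of joint strap above 0.4 rad), for 0.2 s.
2. the strap is down on the block and the nut rides on the thread's end, not dropped yet (value of joint strap below 0.08 rad and y of block in the frame of fixture above -0.026 m and z of nut_bar in the frame of fixture above 0.1105 m), for 0.1 s.
3. turned backward, the nut has dropped into the thread start (value of joint nut below -0.2 rad and value of joint strap below 0.08 rad and z of nut_bar in the frame of fixture below 0.1095 m), for 0.1 s.
At the end, for the whole second after the job is handed in: the block lies against the end stop (within 3 mm), the strap is drawn flat by the nut (within 0.012 rad), the nut is fully down on the strap (within 1.5 mm), the pad presses on the block with more than 10 N, and nothing moves (y of block in the frame of fixture above -0.026 m and value of joint strap below 0.012 rad and z of nut_bar in the frame of fixture below 0.1035 m and contact force between block and strap above 10 N and velocity of joint nut between -0.1 and 0.1 rad/s and linear speed of block below 0.01 m/s); the robot touches nothing.
It fails at once if the nut is turned forward before it has dropped into the thread start (value of joint nut above 0.5 rad and z of nut_bar in the frame of fixture above 0.1105 m).
It fails at once if a bystander is moved by more than 20 mm (distance of any of square, tape, disc, bolt, chalk, chisel from where it was at the start of the episode above 0.02 m).
It also fails if it takes over 64 s, if anything falls off the work surface, if the arm or the gripper's body presses on something with over 40 N, if the wrist force passes 120 N, or if a joint passes its speed limit or range.

## Robot

A 6-joint arm with a two-finger parallel gripper is mounted at the origin on the work surface; the furniture and walls round the work are solid. World frame = base frame: x ahead of the robot, y to its left, z up, the work surface at z = 0. Lengths are in m, angles in degrees, forces in N, time in s.
With the tool pointing down it reaches from about 0.375 to 0.9 m from the base axis. Payload 3.1 kg.
Tool frame: the origin (TCP) lies on the centre line of the jaws, within the pads' length; the fingertips stand 25 mm ahead of it and the grasp point (between the pads) lies 6 mm ahead of it; z points along the fingers, y is the line along which they close (so a half turn about z gives the same grasp; the last joint's range is limited). The gripper opens to 87 mm and grips with 3 to 60 N. Pads are 19 mm wide; open, the fingers measure 117 mm over their backs; the gripper's body (75 mm by 190 mm) begins 51 mm behind the grasp point.
Start: joints at [-10.227, 30.224, 82.088, -0, 67.689, -10.227], TCP at [0.625, 0, 0.248] pointing down, gripper open.
Joint ranges: [-176.69, 176.69], [-43.24, 126.21], [12.49, 139.97], [-82, 262], [0, 151.66], [-163.58, 163.58]. Speed limits (degrees/s): [159.86, 159.86, 180, 180, 180, 180].

## Interface

Orientations are given as a 3x3 rotation matrix whose columns are the frame's x, y, z axes.
In Python, from rig import * gives the robot as it stands.
- The arm moves only by the tool step_arm, never from a script. Its argument "steps" is a list of rows, each a list of 7 numbers: the shift along the tool's x, y, z normalised to -1 to 1, where 1 is 0.3 m, then the turn, a rotation vector about the tool's x, y, z normalised to -1 to 1, where 1 is 45 degrees, then the gripper's target within -1 to 1 (shut at 1, half-way at 0, fully open at -1). A call has 1 to 8 rows; each row is the pose to reach, as a shift and turn from the pose commanded when the call began, along the tool's axes at that moment; what a row does not reach only later rows make up. A row lasts 1/12 s, in which the tool goes at most 41.7 mm and 7.16 degrees, less where a joint would pass 70% of its speed; a pose out of reach is approached as far as the arm can. A call with a number of a shift or a turn outside -1 to 1 is refused whole. A call with a gripper value outside its range is refused whole. The fingers move at their own pace and stop on an object; the grip force is fixed at half the most. Time passes only in rows, so rows that repeat a pose let the fingers close. It gives the time, the measured TCP pose, the force, the opening and the grip force at its end, in the units of the state.
- read_state(): the state, without advancing time (a new reading comes with each control period).
- capture(name): name is "scene" or "side" or "wrist"; returns a dict with "image" (400x640x3 uint8, red, green, blue), "vertical_fov" (degrees; the focal length in pixels is half the picture's height over the tangent of half this angle, whatever the lens; pixels are square), "cx", "cy" (the principal point, pixels), "world_from_camera" (4x4, takes a point from camera to world coordinates); the wrist camera has in their place "T_tool_cam" (4x4, takes a point from camera to tool coordinates, whose origin is the TCP and whose axes are the flange's). Camera axes: x right, y down, z forward; pixel columns grow to the right and rows downward; lengths in m; the calibration is good to about 2 mm. A picture is of the moment at which its call begins: read the wrist's pose just before it. There is no depth.
- hand_in(): hands the job in; it is judged then, once.
The state is a dict: "time_s": time; "joint_positions": joint angles; "qvel": joint speeds; "tau": joint torques, N m; "position": TCP position; "tcp_rot": TCP orientation; "force": force on the tool from outside, world axes, zero at the start; "moment": the same for the moment, N m; "opening": opening from 0.0 (shut) to 1.0 (fully open); "grasp_force": force on a finger pad.
Only numpy, scipy, OpenCV 4.12 (cv2) and the standard library are available. Lean on these libraries where they do the work, as an engineer would, in place of code of your own. Each camera call takes 0.05 s, during which the arm holds its last target. There are 200 camera calls.

## Working session

There is one attempt and no reset: what is moved stays moved. The work goes in short steps, Python scripts to look and compute and a tool call to move; the robot and the scene stay as the last step left them, time stands still between calls to the robot, and variables do not carry over. Pictures are saved under pics/ and viewed, at most 10 in all, crops included, and the job is handed in when it is done.

Besides the shell and the picture viewer there is one more tool, called after "Request:" as a command line: name --pt "numbers of a row" for each row, then --argument value for the rest. step_arm: Moves the arm, as the interface text tells. Scaled input: -1 to 1 covers 0.3 m each way for a shift and 45 degrees each way for a turn. Its arguments: {"type":"object","properties":{"steps":{"type":"array"}},"required":["steps"]}

```bash
mkdir -p pics; ls; python3 - <<'E'
from rig import *
import cv2,numpy as np
for n in ["scene","side","wrist"]:
    c=capture(n); cv2.imwrite(f"pics/{n}0.png",c["image"][:,:,::-1])
    np.save(f"{n}0.npy",{k:v for k,v in c.items() if k!="image"},allow_pickle=True)
    print(n,{k:(np.round(v,4).tolist() if k!="image" else 0) for k,v in c.items()})
s=read_state();print(s)
E
```

```text
pics
scene {'image': 0, 'vertical_fov': 49.1833, 'cx': 318.7267, 'cy': 205.5199, 'world_from_camera': [[0.652, -0.5817, 0.4863, 0.0521], [-0.7581, -0.4868, 0.4341, -0.5047], [-0.0158, -0.6517, -0.7583, 0.93], [0.0, 0.0, 0.0, 1.0]]}
side {'image': 0, 'vertical_fov': 45.9276, 'cx': 319.953, 'cy': 207.3623, 'world_from_camera': [[0.9479, -0.1413, 0.2856, 0.1545], [-0.3181, -0.4727, 0.8218, -1.2026], [0.0189, -0.8698, -0.493, 0.7814], [0.0, 0.0, 0.0, 1.0]]}
wrist {'image': 0, 'vertical_fov': 65.8652, 'cx': 318.3854, 'cy': 198.1667, 'T_tool_cam': [[0.0003, -0.9611, -0.2761, 0.0774], [1.0, 0.0002, 0.0005, -0.0], [-0.0004, -0.2761, 0.9611, -0.1375], [0.0, 0.0, 0.0, 1.0]]}
{'time_s': 0.15, 'joint_positions': array([-1.02273019e+01,  3.02670005e+01,  8.21389695e+01,  2.17981205e-03,
        6.76898802e+01, -1.02258736e+01]), 'qvel': array([ 0.0796729 , -0.23166104, -0.25065206,  0.02882946, -0.07013855,
        0.04131946]), 'tau': array([ 9.14956272e-04, -4.40429199e+01, -1.76841742e+01,  6.33679633e-02,
        5.52540855e-02, -1.06930895e-04]), 'position': array([6.24484497e-01, 1.32444720e-04, 2.46796583e-01]), 'tcp_rot': array([[ 3.96726339e-05,  9.99998654e-01, -1.64007078e-03],
       [ 9.99999944e-01, -3.91287263e-05,  3.31667414e-04],
       [ 3.31602794e-04, -1.64008384e-03, -9.99998600e-01]]), 'force': array([-0.59593468,  0.39468334, -0.71704691]), 'moment': array([-0.04864582,  0.00025654, -0.018759  ]), 'grasp_force': 0.0, 'opening': 1.005407692556349}
```

View pics/scene0.png

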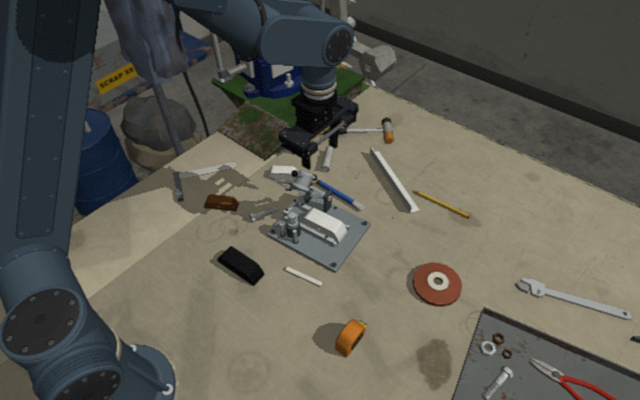

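View pics/side0.png

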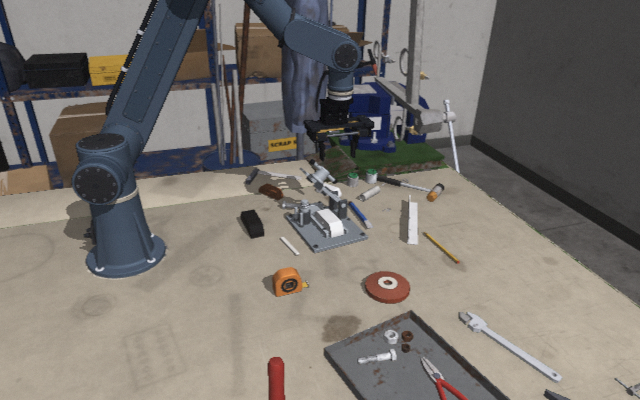

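View pics/wrist0.png

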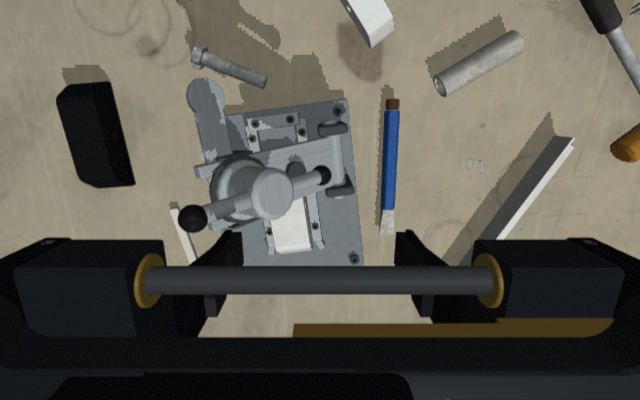

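Request:
step_arm --pt "-0.07 0 -0.13 0 0 0 1" --pt "-0.15 0 -0.26 0 0 0 1" --pt "-0.2 0 -0.4 0 0 0 1" --pt "-0.2 0 -0.45 0 0 0 1" --pt "-0.2 0 -0.45 0 0 0 1" --pt "-0.2 0 -0.45 0 0 0 1" --pt "-0.2 0 -0.45 0 0 0 1"

```text
time_s: 0.73
position: [0.6242, -0.0596, 0.3813]
tcp_rot: [[-0.0, 1.0, -0.002], [1.0, 0.0, 0.001], [0.001, -0.002, -1.0]]
force: [0.8, 0.1, -0.7]
opening: 0.553
grasp_force: 0.0
```

```bash
cat > h.py <<'E'
from rig import *
import cv2,numpy as np
def shot(n,tag):
    s=read_state(); c=capture(n); im=c["image"][:,:,::-1].copy()
    if n=="wrist":
        T=np.eye(4);T[:3,:3]=s["tcp_rot"];T[:3,3]=s["position"];W=T@c["T_tool_cam"]
    else: W=c["world_from_camera"]
    f=200/np.tan(np.radians(c["vertical_fov"]/2))
    d=dict(W=np.array(W),f=f,cx=c["cx"],cy=c["cy"]); np.save(f"{n}_{tag}.npy",d,allow_pickle=True)
    cv2.imwrite(f"pics/{n}_{tag}.png",im); return im,d
def load(n,tag): return np.load(f"{n}_{tag}.npy",allow_pickle=True).item()
def ray(d,p):
    v=np.array([(p[0]-d["cx"])/d["f"],(p[1]-d["cy"])/d["f"],1.]);v=d["W"][:3,:3]@v
    return d["W"][:3,3],v/np.linalg.norm(v)
def plane(d,p,z):
    o,v=ray(d,p);return o+v*(z-o[2])/v[2]
def tri(*dp):
    A=0;b=0
    for d,p in dp:
        o,v=ray(d,p);M=np.eye(3)-np.outer(v,v);A=A+M;b=b+M@o
    X=np.linalg.solve(A,b)
    return X,[np.linalg.norm(np.cross(X-ray(d,p)[0],ray(d,p)[1])) for d,p in dp]
def proj(d,X):
    q=np.linalg.inv(d["W"])@np.append(X,1);return np.array([q[0]/q[2]*d["f"]+d["cx"],q[1]/q[2]*d["f"]+d["cy"]])
def zoom(im,x0,y0,x1,y1,k): return cv2.resize(im[y0:y1,x0:x1],None,fx=k,fy=k,interpolation=cv2.INTER_CUBIC)
E
python3 - <<'E'
from h import *
w,_=shot("wrist","1");s,_=shot("scene","1");d,_=shot("side","1")
print(read_state()["position"],read_state()["opening"])
a=zoom(s,240,150,380,275,4); b=zoom(d,270,160,375,255,4)
print(a.shape,b.shape)
cv2.imwrite("pics/w1.png",zoom(w,170,0,490,240,2.5));
o=np.zeros((500,980,3),np.uint8);o[:500,:560]=a;o[:380,560:]=b;cv2.imwrite("pics/sd1.png",cv2.resize(o,(800,408)))
E
```

```text
[ 0.62411087 -0.05932219  0.38034915] 0.418080438151226
(500, 560, 3) (380, 420, 3)
```

View pics/w1.png

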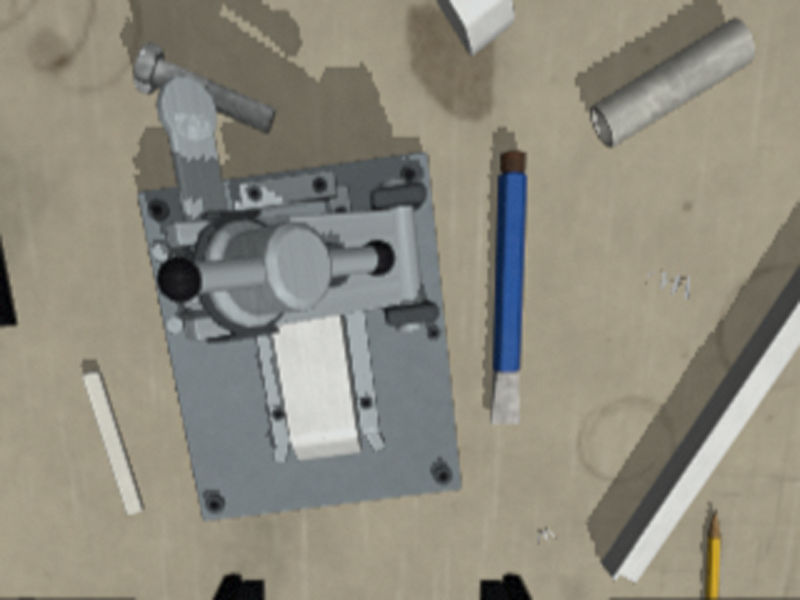

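View pics/sd1.png

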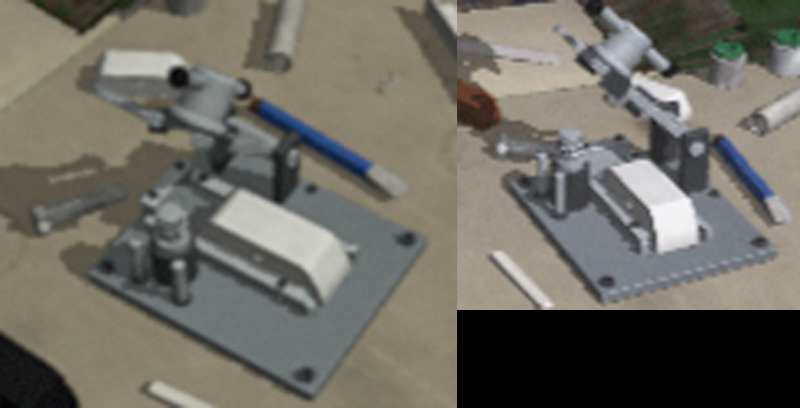

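The wrist view shows the whole plate, with corners at zoomed pixels (140,190), (427,153), (461,488) and (205,520). The white block lies in the channel with its near end at about (326,456). The tab disc is at (190,112) and the hub top at (298,268).

```bash
cat >> h.py <<'E'
def fit():
    from scipy.optimize import least_squares
    d=load("wrist","1");P=[(140,190),(427,153),(461,488),(205,520)]
    F=np.array([(-95,60),(85,60),(85,-155),(-95,-155)])/1e3
    P=[np.array(p)/2.5+[170,0]-[.3,.3] for p in P]
    Q=np.array([plane(d,p,.012)[:2] for p in P])
    fun=lambda v:(F@np.array([[np.cos(v[2]),np.sin(v[2])],[-np.sin(v[2]),np.cos(v[2])]])+v[:2]-Q).ravel()
    r=least_squares(fun,[.6,0,0]);return r.x,fun(r.x)
def fx(v,p):
    c,s=np.cos(v[2]),np.sin(v[2]);p=np.array(p,float)
    return np.array([v[0]+c*p[0]-s*p[1],v[1]+s*p[0]+c*p[1],p[2]])
def ix(v,X):
    c,s=np.cos(v[2]),np.sin(v[2]);a,b=X[0]-v[0],X[1]-v[1];return np.array([c*a+s*b,-s*a+c*b,X[2]])
E
python3 - <<'E'
from h import *
v,r=fit();print(v,np.degrees(v[2]),np.round(r*1e3,1)); np.save("v.npy",v)
d=load("wrist","1");zp=lambda p:np.array(p)/2.5+[170,0]-[.3,.3]
for p in [(295,460),(358,452)]:print("block end",ix(v,plane(d,zp(p),.012))*1e3)
for a in np.arange(.7,1.0,.05):
    t=fx(v,(.06-.125*np.cos(a)+.002*np.sin(a),.07,.063+.125*np.sin(a)+.002*np.cos(a)))
    n=fx(v,(.06-.115*np.cos(a)+.055*np.sin(a),0,.063+.115*np.sin(a)+.055*np.cos(a)))
    print(a,(proj(d,t)-[170,0]+.3)*2.5,(proj(d,n)-[170,0]+.3)*2.5)
# plate corners check in scene/side
for n,(x0,y0,k) in {"scene":(240,150,4*800/980),"side":(270,160,4*800/980)}.items():
    e=load(n,"1")
    print(n,[np.round((proj(e,fx(v,(x/1e3,y/1e3,.012)))-[x0,y0])*k+[0 if n=='scene' else 457,0]).tolist() for x,y in [(-95,60),(85,60),(85,-155),(-95,-155)]])
E
```

```text
[0.5816978  0.02039825 0.12697165] 7.274939571329627 [-1.4 -0.   1.5  1.8  1.4 -1.  -1.5 -0.8]
block end [ -25.34688089 -120.2497463    12.        ]
block end [  17.50631196 -120.12231515   12.        ]
0.7 [179.43190329 115.39825963] [289.52218609 266.1509335 ]
0.75 [186.39521107 111.94601546] [302.7661716  264.23554662]
0.8 [194.17919462 108.42995817] [316.55350211 262.26348681]
0.8500000000000001 [202.78231754 104.86310021] [330.82440027 260.24376327]
0.9000000000000001 [212.19712055 101.25970461] [345.51312307 258.18607971]
0.9500000000000002 [222.40974844  97.6352313 ] [360.5485532  256.10073886]
1.0000000000000002 [233.39954377  94.00625494] [375.85492613 253.99853029]
scene [[83.0, 269.0], [210.0, 131.0], [425.0, 235.0], [309.0, 392.0]]
side [[508.0, 178.0], [670.0, 142.0], [778.0, 246.0], [601.0, 291.0]]
```

```bash
python3 - <<'E'
from h import *
from scipy.optimize import least_squares
v=np.load("v.npy");d=load("wrist","1");zp=lambda p:(np.array(p)+.5)/2.5+[170,0]-.5
for p,z in [((279,413),.026),((366,402),.026),((213,502),.012),((442,472),.012),((158,208),.012),((408,172),.012)]:print(np.round(ix(v,plane(d,zp(p),z))*1e3,1))
k=4*800/980
obs={"wrist":[(140,190),(427,153),(461,488),(205,520)],"scene":[(90,275),None,(427,238),(309,397)],"side":[(510,182),None,(777,252),(601,299)]}
m={"wrist":(2.5,170,0),"scene":(k,240,150),"side":(k,270,160)}
C=[(-95,60),(85,60),(85,-155),(-95,-155)]
for names in (["wrist"],["scene"],["side"],["scene","side"],list(obs)):
    def fun(v):
        r=[]
        for n in names:
            e=load(n,"1");kk,x0,y0=m[n]
            for c,o in zip(C,obs[n]):
                if o is None: continue
                o=np.array(o,float)-([457,0] if n=="side" else [0,0]);o=(o+.5)/kk-.5+[x0,y0]
                r+=list(proj(e,fx(v,(c[0]/1e3,c[1]/1e3,.012)))-o)
        return np.array(r)
    q=least_squares(fun,v);print(names,np.round(q.x,4),np.round(q.fun,1))
np.save("v.npy",q.x)
E
```

```text
[-28.9 -85.1  26. ]
[ 27.6 -85.1  26. ]
[ -85.6 -142.4   12. ]
[  72.1 -141.    12. ]
[-84.8  48.2  12. ]
[70.7 49.2 12. ]
['wrist'] [0.5817 0.0201 0.1265] [-0.9  0.2  1.  -1.1  0.7  0.8 -0.9  0.6]
['scene'] [0.5802 0.0171 0.1262] [-1.4 -0.6  0.5  0.3  0.8  0.1]
['side'] [0.5792 0.0126 0.1166] [-0.3  0.2  0.6  0.1 -0.3 -0.4]
['scene', 'side'] [0.5799 0.0161 0.1227] [-1.2 -0.4  0.7  0.7  0.8  0.5 -0.4 -0.3  0.6 -0.7 -0.  -1.1]
['wrist', 'scene', 'side'] [0.5813 0.0193 0.1257] [-1.1  0.7  0.8 -0.4  0.4  1.3 -1.2  1.  -1.6 -1.3  0.1 -0.3  0.4 -0.7
 -0.3 -0.8  0.6 -1.4  0.3 -1.7]
```

Request:
step_arm --pt "-0.215 -0.086 0.2 0 0 -0.16 1" --pt "-0.215 -0.086 0.3 0 0 -0.16 1" --pt "-0.215 -0.086 0.42 0 0 -0.16 1" --pt "-0.215 -0.086 0.55 0 0 -0.16 1" --pt "-0.215 -0.086 0.68 0 0 -0.16 1" --pt "-0.215 -0.086 0.81 0 0 -0.16 1" --pt "-0.215 -0.086 0.933 0 0 -0.16 1" --pt "-0.215 -0.086 0.933 0 0 -0.16 1"

```text
time_s: 1.55
position: [0.5939, -0.1223, 0.0951]
tcp_rot: [[-0.125, 0.992, -0.014], [0.992, 0.125, 0.006], [0.007, -0.013, -1.0]]
force: [-1.7, 0.8, 0.2]
opening: 0.007
grasp_force: 0.0
```

```bash
python3 - <<'E'
from h import *
v=np.array([.581,.0195,.126]);np.save("v.npy",v)
s=read_state();print(s["position"],s["tcp_rot"].round(3),s["force"],ix(v,s["position"]),s["opening"])
w,d=shot("wrist","2")
tip=s["position"]+s["tcp_rot"]@[0,0,.025];print(proj(d,tip))
cv2.imwrite("pics/w2.png",zoom(w,120,0,520,300,2))
E
```

```text
[ 0.59388895 -0.12226932  0.09505477] [[-0.125  0.992 -0.014]
 [ 0.992  0.125  0.006]
 [ 0.007 -0.013 -1.   ]] [-1.66671213  0.84392375  0.22405775] [-0.00502893 -0.14226516  0.09505477] 0.006598939249089181
[317.91283833 249.56882197]
```

View pics/w2.png

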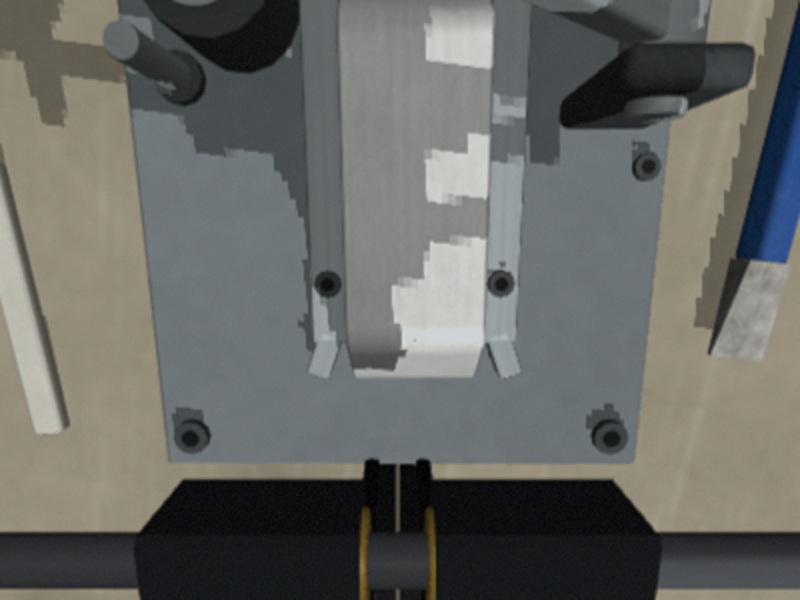

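Request:
step_arm --pt "0 0 0 0 0 0 1" --pt "0 0 0 0 0 0 1"

```text
time_s: 1.77
position: [0.6006, -0.1248, 0.1043]
tcp_rot: [[-0.126, 0.992, 0.003], [0.992, 0.126, -0.001], [-0.002, 0.003, -1.0]]
force: [0.8, 0.2, 0.7]
opening: 0.004
grasp_force: 0.0
```

```bash
python3 - <<'E'
from h import *
v=np.load("v.npy");d=load("wrist","2")
zp=lambda p:(np.array(p)+.5)/2+[120,0]-.5
for p,z in [((327,284),.026),((500,283),.026),((355,377),.012),((475,377),.012),((168,462),.012),((636,462),.012),((122,0),.012),((712,0),.012)]:print(np.round(ix(v,plane(d,zp(p),z))*1e3,1))
s=read_state();print(s["position"],s["tcp_rot"].round(4),s["force"],ix(v,s["position"]),s["qvel"])
E
```

```text
[-29.  -84.9  26. ]
[ 28.3 -84.5  26. ]
[ -21.4 -120.1   12. ]
[  22.8 -119.9   12. ]
[ -94.1 -154.    12. ]
[  85.1 -153.1   12. ]
[-93.1   2.6  12. ]
[92.8  1.9 12. ]
[ 0.60064337 -0.12475085  0.10431707] [[-0.1258  0.9921  0.0029]
 [ 0.9921  0.1258 -0.0012]
 [-0.0015  0.0028 -1.    ]] [0.75738491 0.18327558 0.67078219] [ 0.0013601  -0.14557582  0.10431707] [ 0.04663832 -1.90532417 -0.90095508 -0.023219   -0.21198599 -0.02427477]
```

Request:
step_arm --pt "0 0 0.1 0 0 0 1" --pt "0 0 0.17 0 0 0 1" --pt "0 0 0.2 0 0 0 1" --pt "0 0 0.2 0 0 0 1" --pt "0 0 0.2 0 0 0 1" --pt "0.02 0 0.2 0 0 0 1" --pt "0.04 0 0.2 0 0 0 1" --pt "0.055 0 0.2 0 0 0 1"

```text
time_s: 2.43
position: [0.5979, -0.1078, 0.0441]
tcp_rot: [[-0.126, 0.992, 0.002], [0.992, 0.126, -0.001], [-0.002, 0.002, -1.0]]
force: [0.8, -2.9, 1.6]
opening: 0.007
grasp_force: 1.6
```

Request:
step_arm --pt "0.015 0 0 0 0 0 1" --pt "0.03 0 0 0 0 0 1" --pt "0.045 0 0 0 0 0 1" --pt "0.06 0 0 0 0 0 1" --pt "0.075 0 0 0 0 0 1" --pt "0.09 0 0 0 0 0 1" --pt "0.1 0 0 0 0 0 1" --pt "0.105 0 0 0 0 0 1"

```text
time_s: 3.1
position: [0.5941, -0.0772, 0.0434]
tcp_rot: [[-0.126, 0.992, 0.002], [0.992, 0.126, -0.001], [-0.002, 0.002, -1.0]]
force: [1.3, -5.5, 4.4]
opening: 0.005
grasp_force: 3.0
```

```bash
python3 - <<'E'
from h import *
v=np.load("v.npy");s=read_state();print(ix(v,s["position"])*1e3,s["force"])
E
```

```text
[  0.85228712 -97.53709717  43.38749169] [ 1.27212913 -5.54429918  4.41603181]
```

Request:
step_arm --pt "0.004 0 0 0 0 0 1" --pt "0.008 0 0 0 0 0 1" --pt "0.01 0 0 0 0 0 1" --pt "0.012 0 0 0 0 0 1" --pt "0.013 0 0 0 0 0 1" --pt "0.014 0 0 0 0 0 1" --pt "0.014 0 0 0 0 0 1"

```text
time_s: 3.68
position: [0.5939, -0.0751, 0.0434]
tcp_rot: [[-0.127, 0.992, 0.003], [0.992, 0.127, -0.004], [-0.004, 0.003, -1.0]]
force: [0.1, -9.8, 4.7]
opening: 0.007
grasp_force: 5.1
```

```bash
python3 - <<'E'
from h import *
v=np.load("v.npy");s=read_state();print(ix(v,s["position"])*1e3,s["force"])
E
```

```text
[  0.9610531  -95.46060906  43.44340179] [ 0.05283515 -9.83092494  4.73407849]
```

Request:
step_arm --pt "0.004 0 0 0 0 0 1" --pt "0.007 0 0 0 0 0 1" --pt "0.01 0 0 0 0 0 1" --pt "0.01 0 0 0 0 0 1" --pt "0.01 0 0 0 0 0 1"

```text
time_s: 4.1
position: [0.5945, -0.0744, 0.0436]
tcp_rot: [[-0.128, 0.992, 0.005], [0.992, 0.128, -0.007], [-0.008, 0.004, -1.0]]
force: [0.4, -16.6, 4.1]
opening: 0.004
grasp_force: 8.1
```

```bash
python3 - <<'E'
from h import *
v=np.load("v.npy");s=read_state();print(ix(v,s["position"])*1e3,s["force"])
E
```

```text
[  1.56531442 -94.82874183  43.62007241] [  0.42166783 -16.55952753   4.11334166]
```

Request:
step_arm --pt "-0.06 0 0 0 0 0 1" --pt "-0.12 0 0 0 0 0 1" --pt "-0.14 0 -0.13 0 0 0 1" --pt "-0.14 0 -0.26 0 0 0 1" --pt "-0.14 0 -0.39 0 0 0 1" --pt "-0.14 0 -0.52 0 0 0 1" --pt "-0.14 0 -0.65 0 0 0 1" --pt "-0.14 0 -0.78 0 0 0 1"

```text
time_s: 4.77
position: [0.5961, -0.1095, 0.2773]
tcp_rot: [[-0.125, 0.992, -0.004], [0.992, 0.125, 0.004], [0.004, -0.003, -1.0]]
force: [0.7, -0.1, -0.1]
opening: 0.007
grasp_force: 0.0
```

Request:
step_arm --pt "0 0 -0.14 0 0 0 1" --pt "0 0 -0.24 0 0 0 1" --pt "0 0 -0.24 0 0 0 1" --pt "0 0 -0.24 0 0 0 1" --pt "0 0 -0.24 0 0 0 1"

```text
time_s: 5.18
position: [0.5963, -0.11, 0.3469]
tcp_rot: [[-0.126, 0.992, -0.004], [0.992, 0.126, 0.003], [0.003, -0.003, -1.0]]
force: [-0.4, 0.3, -1.1]
opening: 0.003
grasp_force: 0.0
```

```bash
python3 - <<'E'
from h import *
v=np.load("v.npy");s=read_state();print(s["position"],ix(v,s["position"])*1e3,s["tcp_rot"].round(4))
w,d=shot("wrist","3")
cv2.imwrite("pics/w3.png",zoom(w,160,0,480,240,2.5))
E
```

```text
[ 0.5962778  -0.1100213   0.34693928] [  -1.11985588 -130.41443589  346.93928464] [[-0.1258  0.992  -0.0037]
 [ 0.9921  0.1258  0.0026]
 [ 0.0031 -0.0033 -1.    ]]
```

View pics/w3.png

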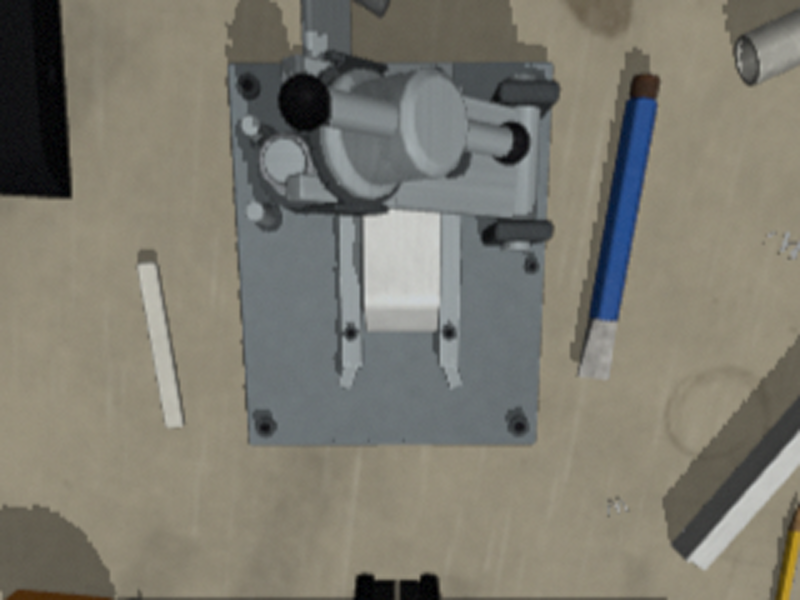

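Request:
step_arm --pt "0.13 -0.02 0 0 0 0 1" --pt "0.26 -0.04 0 0 0 0 1" --pt "0.39 -0.06 0 0 0 0 1" --pt "0.52 -0.08 0 0 0 0 1" --pt "0.62 -0.1 0 0 0 0 1" --pt "0.672 -0.11 0.1 0 0 0 1" --pt "0.672 -0.11 0.22 0 0 0 1" --pt "0.672 -0.11 0.33 0 0 0 1"

```text
time_s: 5.9
position: [0.5374, 0.0864, 0.2469]
tcp_rot: [[-0.128, 0.992, -0.003], [0.992, 0.128, 0.001], [0.001, -0.003, -1.0]]
force: [0.4, 0.2, -0.4]
opening: 0.006
grasp_force: 0.0
```

Request:
step_arm --pt "0 0 0.07 0 0 0 1" --pt "0 0 0.12 0 0 0 1" --pt "0 0 0.12 0 0 0 1" --pt "0 0 0.12 0 0 0 1"

```text
time_s: 6.23
position: [0.5378, 0.0848, 0.2114]
tcp_rot: [[-0.125, 0.992, -0.006], [0.992, 0.125, 0.001], [0.001, -0.006, -1.0]]
force: [-0.2, -0.2, 0.0]
opening: 0.009
grasp_force: 0.0
```

```bash
python3 - <<'E'
from h import *
v=np.load("v.npy");s=read_state();print(s["position"],ix(v,s["position"])*1e3,s["force"])
a,_=shot("scene","4");b,_=shot("side","4")
a=zoom(a,230,100,380,280,3);b=zoom(b,260,120,370,260,3.5)
o=np.zeros((540,800,3),np.uint8);o[:,:450]=a;h,w=b.shape[:2];w=min(w,350);o[:h,450:450+w]=b[:,:w];cv2.imwrite("pics/sd4.png",o)
E
```

```text
[0.53779532 0.0847797  0.21135723] [-34.65867844  70.19159264 211.35722594] [-0.17403131 -0.24622747  0.02089266]
```

View pics/sd4.png

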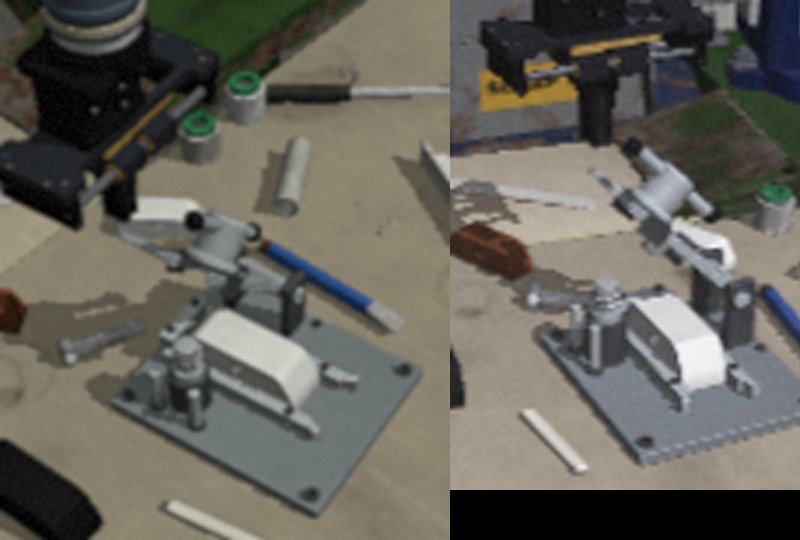

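Request:
step_arm --pt "0 0 0.06 0 0 0 1" --pt "0 -0.007 0.1 0 0 0 1" --pt "0 -0.02 0.122 0 0 0 1" --pt "0 -0.035 0.14 0 0 0 1" --pt "0 -0.047 0.158 0 0 0 1" --pt "0 -0.059 0.178 0 0 0 1" --pt "0 -0.07 0.198 0 0 0 1" --pt "0 -0.08 0.218 0 0 0 1"

```text
time_s: 7.0
position: [0.5167, 0.0815, 0.1482]
tcp_rot: [[-0.125, 0.992, 0.004], [0.992, 0.125, 0.0], [-0.0, 0.004, -1.0]]
force: [-0.1, -0.1, 0.3]
opening: 0.01
grasp_force: 0.3
```

```bash
python3 - <<'E'
from h import *
v=np.load("v.npy");s=read_state();print(ix(v,s["position"])*1e3,s["force"])
E
```

```text
[-55.95950657  69.62528117 148.18354025] [-0.1216448  -0.06006816  0.30598865]
```

Request:
step_arm --pt "0 -0.009 0.022 0 0 0 1" --pt "0 -0.017 0.043 0 0 0 1" --pt "0 -0.024 0.065 0 0 0 1" --pt "0 -0.03 0.087 0 0 0 1" --pt "0 -0.034 0.11 0 0 0 1" --pt "0 -0.038 0.133 0 0 0 1" --pt "0 -0.041 0.156 0 0 0 1" --pt "0 -0.043 0.175 0 0 0 1"

```text
time_s: 7.67
position: [0.503, 0.0799, 0.0951]
tcp_rot: [[-0.125, 0.992, 0.0], [0.992, 0.125, 0.0], [0.0, 0.0, -1.0]]
force: [0.0, 0.8, 8.0]
opening: 0.006
grasp_force: 3.8
```

```bash
python3 - <<'E'
from h import *
v=np.load("v.npy");s=read_state();print(ix(v,s["position"])*1e3,s["force"])
def balls(n,tag,box):
    im,d=shot(n,tag);x0,y0,x1,y1=box;m=(im.max(2)<45).astype(np.uint8);m[:y0]=0;m[y1:]=0;m[:,:x0]=0;m[:,x1:]=0
    k,l,st,c=cv2.connectedComponentsWithStats(m);print(n,[(st[i,4],c[i].round(1).tolist()) for i in range(1,k) if st[i,4]>8])
balls("side","5",(270,150,375,255));balls("scene","5",(240,140,385,280))
E
```

```text
[-69.77293893  69.70377743  95.14950949] [0.04205349 0.75050864 7.96184876]
side [(np.int32(885), [291.2, 165.7]), (np.int32(11), [294.3, 172.9]), (np.int32(9), [270.0, 179.0])]
scene [(np.int32(248), [248.8, 148.1]), (np.int32(12), [265.2, 140.3]), (np.int32(20), [283.6, 143.6]), (np.int32(9), [276.3, 149.9]), (np.int32(1603), [259.7, 184.5]), (np.int32(56), [278.0, 188.7]), (np.int32(15), [304.9, 191.3]), (np.int32(35), [325.0, 204.3]), (np.int32(30), [277.7, 222.1]), (np.int32(43), [288.9, 232.0]), (np.int32(432), [249.2, 268.7])]
```

Request:
step_arm --pt "0 0 0.01 0 0 0 1" --pt "0 0 0.018 0 0 0 1" --pt "0 0 0.024 0 0 0 1" --pt "0 0 0.03 0 0 0 1" --pt "0 0 0.034 0 0 0 1" --pt "0 0 0.037 0 0 0 1" --pt "0 0 0.037 0 0 0 1"

```text
time_s: 8.35
position: [0.5025, 0.0799, 0.09]
tcp_rot: [[-0.126, 0.992, 0.001], [0.992, 0.126, -0.001], [-0.001, 0.001, -1.0]]
force: [-10.0, -1.2, 45.6]
opening: 0.001
grasp_force: 22.7
```

```bash
python3 - <<'E'
from h import *
v=np.load("v.npy");s=read_state();print(ix(v,s["position"])*1e3,s["force"])
E
```

```text
[-70.26787475  69.80736569  90.02664977] [-9.99712111 -1.16452356 45.55888408]
```

Request:
step_arm --pt "0 0 -0.02 0 0 0 1" --pt "0 0 -0.06 0 0 0 1" --pt "0 0 -0.18 0 0 0 1" --pt "0 0 -0.31 0 0 0 1" --pt "-0.05 0 -0.44 0 0 0 1" --pt "-0.15 0.05 -0.54 0 0 0 1" --pt "-0.25 0.05 -0.62 0 0 0 1" --pt "-0.34 0.05 -0.7 0 0 0 1"

```text
time_s: 9.02
position: [0.5315, -0.0208, 0.2971]
tcp_rot: [[-0.126, 0.992, 0.003], [0.992, 0.126, -0.001], [-0.002, 0.003, -1.0]]
force: [0.4, 0.3, -0.1]
opening: 0.007
grasp_force: 0.0
```

Request:
step_arm --pt "-0.093 0 -0.017 0 0 0 1" --pt "-0.093 0 -0.017 0 0 0 1" --pt "-0.093 0 -0.017 0 0 0 1" --pt "-0.093 0 -0.017 0 0 0 1"

```text
time_s: 9.35
position: [0.5332, -0.0466, 0.2991]
tcp_rot: [[-0.125, 0.992, -0.002], [0.992, 0.125, 0.001], [0.001, -0.002, -1.0]]
force: [-0.1, -0.2, 0.0]
opening: 0.006
grasp_force: 0.0
```

```bash
python3 - <<'E'
from h import *
v=np.load("v.npy");s=read_state();print(ix(v,s["position"])*1e3,s["force"])
w,d=shot("wrist","6");b,_=shot("side","6")
for X in [(-.055,0,.125),(-.055,0,.114)]:print(proj(d,fx(v,X)))
a=zoom(w,160,0,430,270,2);b=zoom(b,270,160,350,250,3)
o=np.zeros((540,780,3),np.uint8);o[:,:540]=a;h,w=b.shape[:2];o[:h,540:540+w]=b;cv2.imwrite("pics/w6.png",o)
E
```

```text
[-55.76464011 -59.58117846 299.08527014] [-0.1144908  -0.17665627  0.00033247]
[319.07767372 128.53897114]
[319.06744654 127.91398629]
```

View pics/w6.png

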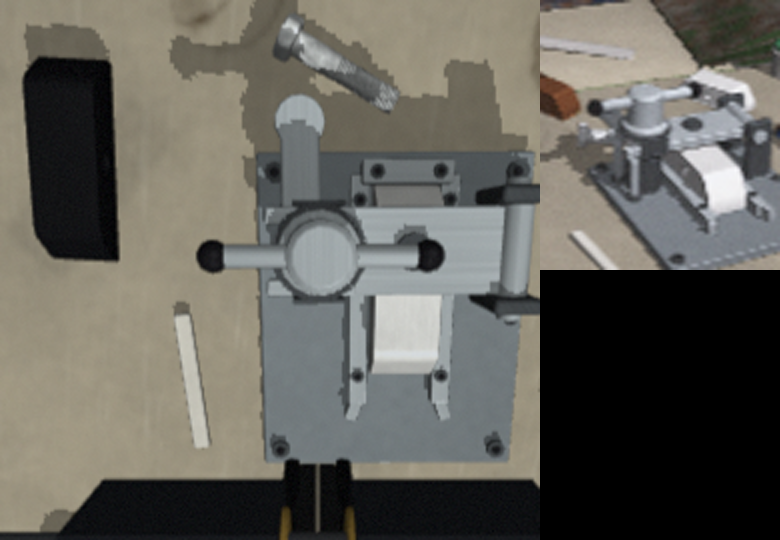

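The strap is flat, and the bar lies along it with its balls at zoomed (211,256) and (428,255) and the hub at (322,257), so the nut is near 0. Next I'll push the +x end toward +y, which is counter-clockwise.

```bash
cat >> h.py <<'E'
def wp(th,sgn,r=40,ext=0,c=(-53.5,0),hx=15,hy=9.5):
    """finger centre (fixture mm) pushing the bar end at angle th; sgn +1 = CCW push; ext = lead into the bar (mm)"""
    u=np.array([np.cos(th),np.sin(th)]);n=np.array([-u[1],u[0]])
    return np.array(c)+r*u-sgn*(6+hx*abs(n[0])+hy*abs(n[1])-ext)*n
def rows(ths,sgn,cmd,ext=0,r=40):
    for t in ths:
        p=wp(t,sgn,r,ext);q=(p-cmd)/300
        print(round(t,2),p.round(1),"tool x %.3f y %.3f"%(q[1],q[0]))
E
python3 - <<'E'
from h import *
rows(np.arange(-.1,2.01,.15),1,np.array([-15,-30.]))
E
```

```text
-0.1 [-15.4 -20.9] tool x 0.030 y -0.001
0.05 [-12.7 -14.2] tool x 0.053 y 0.008
0.2 [-10.7 -10. ] tool x 0.067 y 0.014
0.35 [-9.  -5.1] tool x 0.083 y 0.020
0.5 [-8.1  0.3] tool x 0.101 y 0.023
0.65 [-8.   6.2] tool x 0.121 y 0.023
0.8 [-8.9 12.4] tool x 0.141 y 0.020
0.95 [-10.9  18.7] tool x 0.162 y 0.014
1.1 [-14.3  24.9] tool x 0.183 y 0.002
1.25 [-18.8  30.6] tool x 0.202 y -0.013
1.4 [-24.6  35.6] tool x 0.219 y -0.032
1.55 [-31.5  39.6] tool x 0.232 y -0.055
1.7 [-36.7  42.5] tool x 0.242 y -0.072
1.85 [-42.4  44.8] tool x 0.249 y -0.091
2.0 [-48.7  46.2] tool x 0.254 y -0.112
```

Request:
step_arm --pt "0.05 0.066 0.1 0 0 0 1" --pt "0.1 0.133 0.2 0 0 0 1" --pt "0.1 0.133 0.32 0 0 0 1" --pt "0.1 0.133 0.44 0 0 0 1" --pt "0.1 0.133 0.54 0 0 0 1" --pt "0.1 0.133 0.6 0 0 0 1" --pt "0.1 0.133 0.637 0 0 0 1" --pt "0.1 0.133 0.637 0 0 0 1"

```text
time_s: 10.12
position: [0.5678, -0.011, 0.1058]
tcp_rot: [[-0.127, 0.992, -0.006], [0.992, 0.127, 0.001], [0.002, -0.006, -1.0]]
force: [0.3, 0.7, 0.3]
opening: 0.003
grasp_force: 0.0
```

Request:
step_arm --pt "0.03 0 0 0 0 0 1" --pt "0.053 0.008 0 0 0 0 1" --pt "0.067 0.014 0 0 0 0 1" --pt "0.083 0.02 0 0 0 0 1" --pt "0.101 0.023 0 0 0 0 1" --pt "0.121 0.023 0 0 0 0 1" --pt "0.131 0.022 0 0 0 0 1" --pt "0.141 0.02 0 0 0 0 1"

```text
time_s: 10.78
position: [0.5706, 0.0311, 0.1089]
tcp_rot: [[-0.125, 0.992, 0.001], [0.992, 0.125, 0.0], [0.0, 0.001, -1.0]]
force: [0.2, -0.5, -0.4]
opening: 0.002
grasp_force: 0.1
```

```bash
cat >> h.py <<'E'
def balls(n,tag,v,box=45):
    """dark blobs near the nut"""
    im,d=shot(n,tag);c=proj(d,fx(v,(-.0535,0,.112))).astype(int)
    m=np.zeros(im.shape[:2],np.uint8);g=(im.max(2)<60);y0,x0=max(c[1]-box,0),max(c[0]-box,0)
    m[y0:c[1]+box,x0:c[0]+box]=g[y0:c[1]+box,x0:c[0]+box]
    k,l,st,ce=cv2.connectedComponentsWithStats(m)
    return d,c,[(int(st[i,4]),ce[i].round(1).tolist()) for i in range(1,k) if st[i,4]>6]
E
python3 - <<'E'
from h import *
v=np.load("v.npy");s=read_state();print(ix(v,s["position"])*1e3,s["force"],s["moment"])
for n in("scene","side"):
    d,c,b=balls(n,"7",v);print(n,c,b)
    for t in (.65,.8,.9):
        for z in(.114,.108):print(t,z,[proj(d,fx(v,(-.0535+k*.0465*np.cos(t),k*.0465*np.sin(t),z))).round(1).tolist() for k in(1,-1)])
E
```

```text
[ -8.87452717  12.8060656  108.89698136] [ 0.2154388  -0.54985083 -0.42685576] [-0.01937987 -0.03523203  0.02532325]
scene [290 207] [(1663, [288.9, 182.4]), (10, [317.7, 182.7]), (7, [330.6, 193.3]), (80, [326.0, 204.0]), (201, [290.9, 227.9]), (16, [272.8, 231.4]), (15, [274.1, 238.5]), (16, [289.5, 247.1])]
0.65 0.114 [[290.2, 192.8], [291.1, 221.5]]
0.65 0.108 [[290.3, 194.4], [291.2, 223.1]]
0.8 0.114 [[287.4, 193.2], [294.0, 221.2]]
0.8 0.108 [[287.6, 194.7], [294.1, 222.7]]
0.9 0.114 [[285.6, 193.5], [295.9, 220.8]]
0.9 0.108 [[285.8, 195.1], [296.0, 222.3]]
side [305 192] [(1716, [316.9, 165.6]), (132, [269.8, 192.3]), (24, [297.9, 201.3]), (12, [339.2, 205.8]), (10, [331.5, 207.8]), (7, [338.1, 214.1]), (8, [290.2, 215.4]), (17, [298.2, 217.8]), (45, [261.1, 229.2])]
0.65 0.114 [[312.2, 185.9], [297.5, 198.4]]
0.65 0.108 [[312.2, 187.6], [297.6, 200.1]]
0.8 0.114 [[310.1, 185.5], [299.7, 198.8]]
0.8 0.108 [[310.1, 187.2], [299.7, 200.6]]
0.9 0.114 [[308.7, 185.3], [301.2, 199.1]]
0.9 0.108 [[308.7, 187.0], [301.2, 200.8]]
```

```bash
python3 - <<'E'
from h import *
v=np.load("v.npy");im=cv2.imread("pics/side_6.png");d=load("side","6")
m=(im.max(2)<60).astype(np.uint8)
k,l,st,ce=cv2.connectedComponentsWithStats(m)
print([(int(st[i,4]),ce[i].round(1).tolist()) for i in range(1,k) if st[i,4]>6 and 270<ce[i][0]<345 and 165<ce[i][1]<240])
for t in (-.1,0,.1):
    print(t,[proj(d,fx(v,(-.0535+k*.0465*np.cos(t),k*.0465*np.sin(t),.114))).round(1).tolist() for k in(1,-1)])
E
```

```text
[(270, [331.5, 170.9]), (11, [321.5, 189.6]), (7, [273.9, 195.6]), (17, [288.1, 195.8]), (11, [339.2, 205.5]), (10, [331.5, 207.8]), (12, [298.1, 219.0])]
-0.1 [[319.4, 189.8], [290.4, 194.2]]
0 [[318.8, 189.1], [290.9, 194.9]]
0.1 [[318.1, 188.5], [291.6, 195.5]]
```

Request:
step_arm --pt "0.01 -0.003 0 0 0 0 1" --pt "0.021 -0.006 0 0 0 0 1" --pt "0.031 -0.011 0 0 0 0 1" --pt "0.042 -0.018 0 0 0 0 1" --pt "0.042 -0.018 0 0 0 0 1"

```text
time_s: 11.3
position: [0.5628, 0.0428, 0.1086]
tcp_rot: [[-0.125, 0.992, -0.001], [0.992, 0.125, 0.001], [0.001, -0.001, -1.0]]
force: [-0.6, 0.6, -0.3]
opening: 0.008
grasp_force: 0.2
```

```bash
python3 - <<'E'
from h import *
v=np.load("v.npy");s=read_state();print(ix(v,s["position"])*1e3,s["force"],s["moment"])
for n in("side",):
    d,c,b=balls(n,"8",v,25);print(n,c,b)
    for t in (.8,1.,1.1):
        for z in(.114,.108):print(t,z,[proj(d,fx(v,(-.0535+k*.0465*np.cos(t),k*.0465*np.sin(t),z))).round(1).tolist() for k in(1,-1)])
E
```

```text
[-15.10674598  25.43927007 108.59684685] [-0.58034845  0.58095548 -0.34480493] [-0.00518974 -0.05582779 -0.01922311]
side [305 192] [(586, [306.4, 176.1]), (8, [280.9, 195.8]), (19, [302.2, 202.8]), (7, [298.4, 214.7]), (8, [305.9, 213.9]), (8, [290.2, 215.4])]
0.8 0.114 [[310.1, 185.5], [299.7, 198.8]]
0.8 0.108 [[310.1, 187.2], [299.7, 200.6]]
1.0 0.114 [[307.3, 185.1], [302.7, 199.2]]
1.0 0.108 [[307.2, 186.8], [302.7, 201.0]]
1.1 0.114 [[305.8, 185.1], [304.3, 199.3]]
1.1 0.108 [[305.8, 186.8], [304.3, 201.1]]
```

Request:
step_arm --pt "0.01 -0.007 0 0 0 0 1" --pt "0.019 -0.015 0 0 0 0 1" --pt "0.028 -0.024 0 0 0 0 1" --pt "0.036 -0.034 0 0 0 0 1" --pt "0.036 -0.034 0 0 0 0 1"

```text
time_s: 11.77
position: [0.551, 0.0522, 0.1086]
tcp_rot: [[-0.125, 0.992, -0.001], [0.992, 0.125, 0.001], [0.001, -0.001, -1.0]]
force: [-0.1, 0.0, 0.9]
opening: 0.005
grasp_force: 0.1
```

```bash
cat >> h.py <<'E'
def check(tag,v,ths,n="side",r=.055):
    s=read_state();print((ix(v,s["position"])*1e3).round(1),s["force"].round(1))
    d,c,b=balls(n,tag,v,30);print(b)
    for t in ths:print(t,[proj(d,fx(v,(-.0535+k*r*np.cos(t),k*r*np.sin(t),.114))).round(1).tolist() for k in(1,-1)])
E
python3 - <<'E'
from h import *
v=np.load("v.npy");check("9",v,(1.,1.2,1.4,1.6))
E
```

```text
[-25.6  36.2 108.6] [-0.1  0.   0.9]
[(863, [304.9, 171.4]), (40, [278.2, 195.4]), (16, [308.4, 202.8]), (10, [331.5, 207.8]), (10, [306.4, 213.8]), (8, [290.2, 215.4]), (22, [297.5, 218.0])]
1.0 [[307.6, 183.9], [302.3, 200.6]]
1.2 [[304.1, 183.8], [306.0, 200.7]]
1.4 [[300.7, 184.1], [309.7, 200.4]]
1.6 [[297.4, 184.6], [313.2, 199.8]]
```

```bash
cat >> h.py <<'E'
def plan(start,phis,cmd,r=39,ext=0,sgn=-1,n=8):
    cmd=np.array(cmd,float);P=[wp(p,sgn,r,ext) for p in phis];
    for i in range(0,len(P),n):
        print("from",cmd.round(1),"phi %.2f..%.2f"%(phis[i],phis[min(i+n,len(P))-1]))
        R=[np.round((p-cmd)/300,3) for p in P[i:i+n]];print([[float(q[1]),float(q[0]),0,0,0,0,1] for q in R]);cmd=cmd+300*R[-1]
E
python3 - <<'E'
from h import *
print(wp(-1.5,-1,39),wp(-1.7,-1,39))
plan(0,np.arange(-1.8,-8.9,-.18),[-15.6,-42.3])
E
```

```text
[-29.16101545 -37.37194557] [-36.61013974 -41.52226142]
from [-15.6 -42.3] phi -1.80..-3.06
[[-0.003, -0.082, 0, 0, 0, 0, 1], [-0.009, -0.106, 0, 0, 0, 0, 1], [-0.011, -0.133, 0, 0, 0, 0, 1], [-0.007, -0.161, 0, 0, 0, 0, 1], [0.004, -0.188, 0, 0, 0, 0, 1], [0.022, -0.214, 0, 0, 0, 0, 1], [0.046, -0.235, 0, 0, 0, 0, 1], [0.075, -0.251, 0, 0, 0, 0, 1]]
from [-90.9 -19.8] phi -3.24..-4.50
[[0.023, -0.01, 0, 0, 0, 0, 1], [0.04, -0.018, 0, 0, 0, 0, 1], [0.06, -0.023, 0, 0, 0, 0, 1], [0.083, -0.025, 0, 0, 0, 0, 1], [0.108, -0.021, 0, 0, 0, 0, 1], [0.132, -0.012, 0, 0, 0, 0, 1], [0.156, 0.003, 0, 0, 0, 0, 1], [0.177, 0.023, 0, 0, 0, 0, 1]]
from [-84.   33.3] phi -4.68..-5.94
[[0.017, 0.026, 0, 0, 0, 0, 1], [0.028, 0.047, 0, 0, 0, 0, 1], [0.037, 0.07, 0, 0, 0, 0, 1], [0.041, 0.096, 0, 0, 0, 0, 1], [0.039, 0.123, 0, 0, 0, 0, 1], [0.031, 0.151, 0, 0, 0, 0, 1], [0.017, 0.178, 0, 0, 0, 0, 1], [-0.004, 0.202, 0, 0, 0, 0, 1]]
from [-23.4  32.1] phi -6.12..-7.38
[[-0.027, 0.018, 0, 0, 0, 0, 1], [-0.057, 0.031, 0, 0, 0, 0, 1], [-0.073, 0.039, 0, 0, 0, 0, 1], [-0.092, 0.046, 0, 0, 0, 0, 1], [-0.113, 0.049, 0, 0, 0, 0, 1], [-0.137, 0.048, 0, 0, 0, 0, 1], [-0.162, 0.041, 0, 0, 0, 0, 1], [-0.187, 0.029, 0, 0, 0, 0, 1]]
from [-14.7 -24. ] phi -7.56..-8.82
[[-0.022, -0.018, 0, 0, 0, 0, 1], [-0.041, -0.042, 0, 0, 0, 0, 1], [-0.054, -0.066, 0, 0, 0, 0, 1], [-0.065, -0.087, 0, 0, 0, 0, 1], [-0.071, -0.111, 0, 0, 0, 0, 1], [-0.072, -0.138, 0, 0, 0, 0, 1], [-0.067, -0.166, 0, 0, 0, 0, 1], [-0.055, -0.194, 0, 0, 0, 0, 1]]
```

Request:
step_arm --pt "-0.03 0.06 0 0 0 0 1" --pt "-0.09 0.1 0 0 0 0 1" --pt "-0.15 0.1 0 0 0 0 1" --pt "-0.2 0.1 0 0 0 0 1" --pt "-0.25 0.06 0 0 0 0 1" --pt "-0.26 0.03 0 0 0 0 1" --pt "-0.26 0.03 0 0 0 0 1"

```text
time_s: 12.4
position: [0.5678, -0.025, 0.1081]
tcp_rot: [[-0.123, 0.992, -0.005], [0.992, 0.123, 0.001], [0.002, -0.004, -1.0]]
force: [-0.3, -0.4, 0.8]
opening: 0.009
grasp_force: 0.0
```

```bash
python3 - <<'E'
from h import *
v=np.load("v.npy");check("10",v,(1.2,1.4))
check("10",v,(1.2,1.4),"scene")
E
```

```text
[-18.7 -42.5 108.1] [-0.3 -0.4  0.8]
[(1072, [314.3, 178.1]), (36, [277.7, 195.6]), (17, [308.5, 202.6]), (7, [300.3, 206.7]), (10, [331.5, 207.8]), (9, [307.0, 213.7]), (8, [290.2, 215.4]), (20, [297.6, 218.2])]
1.2 [[304.1, 183.8], [306.0, 200.7]]
1.4 [[300.7, 184.1], [309.7, 200.4]]
[-17.5 -42.1 108.3] [0.3 0.2 0.3]
[(1380, [300.3, 199.1]), (12, [281.9, 218.0]), (106, [287.9, 230.5]), (17, [272.5, 231.4])]
1.2 [[278.8, 193.4], [303.1, 220.9]]
1.4 [[275.3, 195.6], [306.6, 218.5]]
```

Request:
step_arm --pt "-0.003 -0.082 0 0 0 0 1" --pt "-0.009 -0.106 0 0 0 0 1" --pt "-0.011 -0.133 0 0 0 0 1" --pt "-0.007 -0.161 0 0 0 0 1" --pt "0.004 -0.188 0 0 0 0 1" --pt "0.022 -0.214 0 0 0 0 1" --pt "0.046 -0.235 0 0 0 0 1" --pt "0.075 -0.251 0 0 0 0 1"

```text
time_s: 13.17
position: [0.4924, -0.0112, 0.1086]
tcp_rot: [[-0.125, 0.992, -0.001], [0.992, 0.125, -0.0], [0.0, -0.001, -1.0]]
force: [0.9, -0.9, 0.3]
opening: 0.005
grasp_force: 0.4
```

```bash
python3 - <<'E'
from h import *
v=np.load("v.npy");check("11",v,(-.1,0,.1,.2));check("11",v,(-.1,0,.1,.2),"scene")
E
```

```text
[-91.8 -19.4 108.6] [ 0.9 -0.9  0.3]
[(1284, [301.5, 176.8]), (9, [321.3, 191.3]), (29, [278.5, 196.2]), (10, [331.5, 207.8]), (7, [290.0, 215.3]), (20, [297.4, 218.0])]
-0.1 [[322.0, 189.4], [287.7, 194.6]]
0 [[321.3, 188.6], [288.3, 195.4]]
0.1 [[320.5, 187.9], [289.1, 196.2]]
0.2 [[319.5, 187.2], [290.0, 196.9]]
[-93.7 -17.3 108.5] [-1.7  1.2 -0.2]
[(2139, [282.7, 203.9]), (30, [279.5, 177.4]), (7, [306.0, 195.7]), (39, [299.7, 227.3])]
-0.1 [[305.1, 193.8], [275.4, 220.4]]
0 [[303.4, 192.9], [277.1, 221.5]]
0.1 [[301.5, 192.1], [279.0, 222.4]]
0.2 [[299.6, 191.4], [281.1, 223.1]]
```

Request:
step_arm --pt "0.023 -0.01 0 0 0 0 1" --pt "0.04 -0.018 0 0 0 0 1" --pt "0.06 -0.023 0 0 0 0 1" --pt "0.083 -0.025 0 0 0 0 1" --pt "0.108 -0.021 0 0 0 0 1" --pt "0.132 -0.012 0 0 0 0 1" --pt "0.156 0.003 0 0 0 0 1" --pt "0.177 0.023 0 0 0 0 1"

```text
time_s: 13.93
position: [0.4935, 0.0428, 0.1086]
tcp_rot: [[-0.126, 0.992, -0.0], [0.992, 0.126, 0.0], [0.0, -0.0, -1.0]]
force: [-0.3, -1.0, 0.1]
opening: 0.002
grasp_force: 0.7
```

Request:
step_arm --pt "0.017 0.026 0 0 0 0 1" --pt "0.028 0.047 0 0 0 0 1" --pt "0.037 0.07 0 0 0 0 1" --pt "0.041 0.096 0 0 0 0 1" --pt "0.039 0.123 0 0 0 0 1" --pt "0.031 0.151 0 0 0 0 1" --pt "0.017 0.178 0 0 0 0 1" --pt "-0.004 0.202 0 0 0 0 1"

```text
time_s: 14.6
position: [0.5545, 0.0482, 0.1085]
tcp_rot: [[-0.125, 0.992, -0.001], [0.992, 0.125, 0.001], [0.001, -0.0, -1.0]]
force: [-2.5, 0.8, -0.1]
opening: 0.006
grasp_force: 1.0
```

```bash
python3 - <<'E'
from h import *
v=np.load("v.npy");check("12",v,(.1,.2,.3,.4))
E
```

```text
[-22.7  31.8 108.5] [-2.5  0.8 -0.1]
[(820, [305.7, 171.4]), (8, [317.4, 188.8]), (34, [278.3, 195.9]), (18, [291.7, 201.2]), (10, [331.5, 207.8]), (11, [306.1, 214.4]), (8, [290.2, 215.4]), (21, [297.5, 218.1])]
0.1 [[320.5, 187.9], [289.1, 196.2]]
0.2 [[319.5, 187.2], [290.0, 196.9]]
0.3 [[318.3, 186.6], [291.1, 197.6]]
0.4 [[317.1, 186.0], [292.4, 198.2]]
```

Request:
step_arm --pt "-0.027 0.018 0 0 0 0 1" --pt "-0.057 0.031 0 0 0 0 1" --pt "-0.073 0.039 0 0 0 0 1" --pt "-0.092 0.046 0 0 0 0 1" --pt "-0.113 0.049 0 0 0 0 1" --pt "-0.137 0.048 0 0 0 0 1" --pt "-0.15 0.045 0 0 0 0 1" --pt "-0.162 0.041 0 0 0 0 1"

```text
time_s: 15.32
position: [0.5725, 0.0009, 0.1088]
tcp_rot: [[-0.125, 0.992, 0.001], [0.992, 0.125, -0.0], [-0.0, 0.001, -1.0]]
force: [0.4, 2.5, -0.5]
opening: 0.004
grasp_force: 1.0
```

```bash
python3 - <<'E'
from h import *
v=np.load("v.npy");check("13",v,(-.8,-.9,-1,-1.1))
plan(0,np.arange(-7.2,-8.9,-.12),[-23.4+.041*300,32.1-.162*300],ext=0)
E
```

```text
[-10.8 -17.4 108.8] [ 0.4  2.5 -0.5]
[(944, [313.1, 175.5]), (41, [278.2, 195.3]), (14, [287.1, 192.9]), (10, [331.5, 207.8]), (10, [305.5, 214.9]), (8, [290.2, 215.4]), (21, [297.4, 218.3])]
-0.8 [[322.1, 195.2], [288.4, 188.8]]
-0.9 [[321.4, 196.0], [289.2, 188.1]]
-1 [[320.5, 196.7], [290.1, 187.4]]
-1.1 [[319.4, 197.4], [291.2, 186.7]]
from [-11.1 -16.5] phi -7.20..-8.04
[[-0.0, 0.0, 0, 0, 0, 0, 1], [-0.017, -0.007, 0, 0, 0, 0, 1], [-0.032, -0.017, 0, 0, 0, 0, 1], [-0.047, -0.03, 0, 0, 0, 0, 1], [-0.06, -0.045, 0, 0, 0, 0, 1], [-0.071, -0.063, 0, 0, 0, 0, 1], [-0.079, -0.078, 0, 0, 0, 0, 1], [-0.087, -0.092, 0, 0, 0, 0, 1]]
from [-38.7 -42.6] phi -8.16..-8.88
[[-0.005, -0.015, 0, 0, 0, 0, 1], [-0.009, -0.031, 0, 0, 0, 0, 1], [-0.01, -0.049, 0, 0, 0, 0, 1], [-0.009, -0.068, 0, 0, 0, 0, 1], [-0.005, -0.086, 0, 0, 0, 0, 1], [0.002, -0.105, 0, 0, 0, 0, 1], [0.012, -0.123, 0, 0, 0, 0, 1]]
```

Request:
step_arm --pt "-0.017 -0.007 0 0 0 0 1" --pt "-0.032 -0.017 0 0 0 0 1" --pt "-0.047 -0.03 0 0 0 0 1" --pt "-0.06 -0.045 0 0 0 0 1" --pt "-0.06 -0.045 0 0 0 0 1"

```text
time_s: 15.78
position: [0.5597, -0.019, 0.1086]
tcp_rot: [[-0.125, 0.992, -0.002], [0.992, 0.125, -0.001], [-0.0, -0.002, -1.0]]
force: [-0.2, 0.3, 0.8]
opening: 0.004
grasp_force: 0.0
```

```bash
python3 - <<'E'
from h import *
v=np.load("v.npy");check("14",v,(-1,-1.1,-1.2,-1.4))
E
```

```text
[-25.9 -35.5 108.6] [-0.2  0.3  0.8]
[(1133, [311.9, 177.6]), (27, [277.0, 195.7]), (9, [310.6, 207.9]), (10, [331.5, 207.8]), (8, [290.2, 215.4]), (22, [297.2, 218.4]), (7, [306.4, 215.4])]
-1 [[320.5, 196.7], [290.1, 187.4]]
-1.1 [[319.4, 197.4], [291.2, 186.7]]
-1.2 [[318.2, 198.1], [292.4, 186.1]]
-1.4 [[315.5, 199.2], [295.2, 185.1]]
```

Request:
step_arm --pt "-0.011 -0.018 0 0 0 0 1" --pt "-0.019 -0.033 0 0 0 0 1" --pt "-0.027 -0.047 0 0 0 0 1" --pt "-0.032 -0.062 0 0 0 0 1" --pt "-0.036 -0.078 0 0 0 0 1" --pt "-0.037 -0.096 0 0 0 0 1" --pt "-0.037 -0.096 0 0 0 0 1"

```text
time_s: 16.42
position: [0.5343, -0.0335, 0.1091]
tcp_rot: [[-0.125, 0.992, 0.003], [0.992, 0.125, -0.001], [-0.002, 0.002, -1.0]]
force: [1.6, 0.2, 1.0]
opening: 0.008
grasp_force: 0.7
```

```bash
python3 - <<'E'
from h import *
v=np.load("v.npy");check("15",v,(-1.4,-1.6,-1.8,-2.));check("15",v,(-1.4,-1.6,-1.8,-2.),"scene")
E
```

```text
[-53.  -46.7 109.1] [1.6 0.2 1. ]
[(1381, [307.3, 180.0]), (9, [331.7, 207.9]), (8, [290.2, 215.4]), (19, [297.2, 218.4])]
-1.4 [[315.5, 199.2], [295.2, 185.1]]
-1.6 [[312.2, 200.0], [298.3, 184.4]]
-1.8 [[308.6, 200.5], [301.7, 184.0]]
-2.0 [[304.9, 200.7], [305.2, 183.8]]
[-53.4 -46.6 109. ] [ 2.3  0.4 -0.1]
[(1948, [295.6, 204.2]), (9, [302.0, 177.0]), (16, [278.6, 197.0]), (16, [272.5, 231.5])]
-1.4 [[311.0, 213.5], [270.8, 200.2]]
-1.6 [[308.7, 216.6], [273.2, 197.4]]
-1.8 [[305.6, 219.3], [276.3, 194.9]]
-2.0 [[302.0, 221.5], [279.9, 192.9]]
```

```bash
python3 - <<'E'
from h import *
plan(0,np.arange(-8.52,-9.9,-.12),[-53.4,-45.6])
E
```

```text
from [-53.4 -45.6] phi -8.52..-9.36
[[0.001, -0.019, 0, 0, 0, 0, 1], [0.005, -0.037, 0, 0, 0, 0, 1], [0.012, -0.056, 0, 0, 0, 0, 1], [0.022, -0.074, 0, 0, 0, 0, 1], [0.035, -0.09, 0, 0, 0, 0, 1], [0.051, -0.105, 0, 0, 0, 0, 1], [0.069, -0.117, 0, 0, 0, 0, 1], [0.089, -0.127, 0, 0, 0, 0, 1]]
from [-91.5 -18.9] phi -9.48..-9.84
[[0.016, -0.006, 0, 0, 0, 0, 1], [0.027, -0.012, 0, 0, 0, 0, 1], [0.039, -0.017, 0, 0, 0, 0, 1], [0.052, -0.02, 0, 0, 0, 0, 1]]
```

Request:
step_arm --pt "0.001 -0.019 0 0 0 0 1" --pt "0.005 -0.037 0 0 0 0 1" --pt "0.012 -0.056 0 0 0 0 1" --pt "0.012 -0.056 0 0 0 0 1"

```text
time_s: 16.85
position: [0.5203, -0.0321, 0.1095]
tcp_rot: [[-0.125, 0.992, 0.009], [0.992, 0.125, -0.002], [-0.003, 0.009, -1.0]]
force: [5.2, 0.2, -0.7]
opening: 0.001
grasp_force: 2.2
```

```bash
python3 - <<'E'
from h import *
v=np.load("v.npy");check("16",v,(-2,-2.2,-2.4));check("16",v,(-2,-2.2,-2.4),"scene")
E
```

```text
[-66.7 -43.6 109.5] [ 5.2  0.2 -0.7]
[(1460, [304.1, 179.7]), (8, [331.5, 208.0]), (8, [290.2, 215.4]), (21, [297.4, 218.4])]
-2 [[304.9, 200.7], [305.2, 183.8]]
-2.2 [[301.2, 200.5], [308.7, 184.0]]
-2.4 [[297.7, 199.9], [312.0, 184.5]]
[-67.5 -43.4 109.4] [ 4.3  0.  -0.4]
[(2088, [292.0, 205.5])]
-2 [[302.0, 221.5], [279.9, 192.9]]
-2.2 [[297.8, 223.1], [283.9, 191.4]]
-2.4 [[293.3, 224.1], [288.1, 190.6]]
```

Request:
step_arm --pt "0.004 -0.01 0 0 0 0 1" --pt "0.01 -0.018 0 0 0 0 1" --pt "0.016 -0.026 0 0 0 0 1" --pt "0.023 -0.034 0 0 0 0 1" --pt "0.023 -0.034 0 0 0 0 1"

```text
time_s: 17.37
position: [0.5135, -0.0289, 0.1102]
tcp_rot: [[-0.126, 0.992, 0.018], [0.992, 0.126, -0.007], [-0.009, 0.017, -1.0]]
force: [11.3, -4.1, -3.2]
opening: 0.006
grasp_force: 5.8
```

```bash
python3 - <<'E'
from h import *
v=np.load("v.npy");check("17",v,(-2.2,-2.4));
E
```

```text
[-73.1 -39.5 110.2] [11.3 -4.1 -3.2]
[(1432, [303.3, 179.1]), (9, [331.7, 207.9]), (7, [290.0, 215.3]), (21, [297.2, 218.2]), (7, [306.1, 215.4])]
-2.2 [[301.2, 200.5], [308.7, 184.0]]
-2.4 [[297.7, 199.9], [312.0, 184.5]]
```

Request:
step_arm --pt "0.004 -0.006 0 0 0 0 1" --pt "0.008 -0.012 0 0 0 0 1" --pt "0.013 -0.018 0 0 0 0 1" --pt "0.018 -0.024 0 0 0 0 1" --pt "0.018 -0.024 0 0 0 0 1" --pt "0.018 -0.024 0 0 0 0 1"

```text
time_s: 17.92
position: [0.5053, -0.0242, 0.1101]
tcp_rot: [[-0.125, 0.992, 0.017], [0.992, 0.125, -0.006], [-0.008, 0.016, -1.0]]
force: [10.5, -4.3, -3.0]
opening: 0.002
grasp_force: 4.5
```

```bash
python3 - <<'E'
from h import *
v=np.load("v.npy");check("18",v,(-2.2,-2.4));
E
```

```text
[-80.6 -33.8 110.1] [10.5 -4.3 -3. ]
[(1414, [302.1, 178.6]), (9, [331.7, 207.9]), (8, [290.2, 215.4]), (20, [297.4, 218.5])]
-2.2 [[301.2, 200.5], [308.7, 184.0]]
-2.4 [[297.7, 199.9], [312.0, 184.5]]
```

```bash
python3 - <<'E'
from h import *
for p in (-8.76,-8.88,-9,-9.12): print(p,wp(p,-1,39),wp(p,-1,39,8))
plan(0,np.arange(-9.05,-10,-.1),[-87.6,-29.7],ext=8)
E
```

```text
-8.76 [-70.17314437 -41.94844142] [-75.1082195  -35.65201121]
-8.88 [-75.50617456 -38.93919066] [-79.65200021 -32.09725163]
-9 [-80.44655519 -35.05831121] [-83.74350307 -27.76926912]
-9.12 [-84.83201866 -30.36496702] [-87.23266967 -22.73365818]
from [-87.6 -29.7] phi -9.05..-9.75
[[0.013, 0.008, 0, 0, 0, 0, 1], [0.028, -0.001, 0, 0, 0, 0, 1], [0.044, -0.009, 0, 0, 0, 0, 1], [0.061, -0.014, 0, 0, 0, 0, 1], [0.076, -0.017, 0, 0, 0, 0, 1], [0.084, -0.019, 0, 0, 0, 0, 1], [0.094, -0.021, 0, 0, 0, 0, 1], [0.103, -0.022, 0, 0, 0, 0, 1]]
from [-94.2   1.2] phi -9.85..-9.95
[[0.011, -0.0, 0, 0, 0, 0, 1], [0.022, 0.0, 0, 0, 0, 0, 1]]
```

Request:
step_arm --pt "0.007 -0.002 0 0 0 0 1" --pt "0.013 -0.003 0 0 0 0 1" --pt "0.02 -0.005 0 0 0 0 1" --pt "0.028 -0.006 0 0 0 0 1" --pt "0.028 -0.006 0 0 0 0 1" --pt "0.028 -0.006 0 0 0 0 1"

```text
time_s: 18.47
position: [0.5021, -0.0183, 0.1102]
tcp_rot: [[-0.128, 0.992, 0.016], [0.992, 0.128, -0.009], [-0.011, 0.014, -1.0]]
force: [8.5, -12.5, -1.4]
opening: 0.008
grasp_force: 7.5
```

```bash
python3 - <<'E'
from h import *
v=np.load("v.npy");check("19",v,(-2.2,-2.4));
E
```

```text
[-83.1 -27.5 110.2] [  8.5 -12.5  -1.4]
[(1345, [301.8, 177.5]), (10, [317.9, 189.8]), (21, [290.5, 201.9]), (8, [331.5, 208.0]), (8, [290.2, 215.4]), (20, [297.4, 218.6])]
-2.2 [[301.2, 200.5], [308.7, 184.0]]
-2.4 [[297.7, 199.9], [312.0, 184.5]]
```

Request:
step_arm --pt "0.007 -0.002 0 0 0 0 1" --pt "0.013 -0.004 0 0 0 0 1" --pt "0.02 -0.005 0 0 0 0 1" --pt "0.02 -0.005 0 0 0 0 1" --pt "0.02 -0.005 0 0 0 0 1"

```text
time_s: 18.93
position: [0.4987, -0.0118, 0.11]
tcp_rot: [[-0.127, 0.992, 0.013], [0.992, 0.128, -0.008], [-0.01, 0.012, -1.0]]
force: [7.6, -10.6, -0.7]
opening: 0.007
grasp_force: 6.2
```

```bash
python3 - <<'E'
from h import *
v=np.load("v.npy");check("20",v,(.2,.3,.4));
E
```

```text
[-85.6 -20.7 110. ] [  7.6 -10.6  -0.7]
[(1279, [301.1, 176.8]), (9, [320.2, 191.8]), (18, [288.2, 200.5]), (9, [331.7, 207.9]), (7, [290.0, 215.3]), (20, [297.4, 218.5])]
0.2 [[319.5, 187.2], [290.0, 196.9]]
0.3 [[318.3, 186.6], [291.1, 197.6]]
0.4 [[317.1, 186.0], [292.4, 198.2]]
```

```bash
python3 - <<'E'
from h import *
plan(0,np.arange(-9.35,-10.8,-.1),[-90.9,-15.3],ext=9,r=38)
E
```

```text
from [-90.9 -15.3] phi -9.35..-10.05
[[0.016, 0.0, 0, 0, 0, 0, 1], [0.031, -0.003, 0, 0, 0, 0, 1], [0.039, -0.004, 0, 0, 0, 0, 1], [0.048, -0.006, 0, 0, 0, 0, 1], [0.057, -0.007, 0, 0, 0, 0, 1], [0.067, -0.007, 0, 0, 0, 0, 1], [0.078, -0.006, 0, 0, 0, 0, 1], [0.089, -0.004, 0, 0, 0, 0, 1]]
from [-92.1  11.4] phi -10.15..-10.75
[[0.011, 0.003, 0, 0, 0, 0, 1], [0.022, 0.007, 0, 0, 0, 0, 1], [0.034, 0.013, 0, 0, 0, 0, 1], [0.045, 0.021, 0, 0, 0, 0, 1], [0.055, 0.03, 0, 0, 0, 0, 1], [0.065, 0.041, 0, 0, 0, 0, 1], [0.074, 0.053, 0, 0, 0, 0, 1]]
```

Request:
step_arm --pt "0.01 -0.003 0 0 0 0 1" --pt "0.02 -0.005 0 0 0 0 1" --pt "0.03 -0.006 0 0 0 0 1" --pt "0.03 -0.006 0 0 0 0 1" --pt "0.03 -0.006 0 0 0 0 1"

```text
time_s: 19.4
position: [0.4972, -0.0056, 0.1102]
tcp_rot: [[-0.129, 0.992, 0.016], [0.992, 0.129, -0.012], [-0.014, 0.014, -1.0]]
force: [8.4, -21.3, -2.7]
opening: 0.004
grasp_force: 10.6
```

```bash
python3 - <<'E'
from h import *
v=np.load("v.npy");check("21",v,(-.2,-.1,0));
E
```

```text
[-86.3 -14.4 110.2] [  8.4 -21.3  -2.7]
[(1203, [302.0, 175.6]), (41, [277.7, 194.8]), (9, [321.2, 192.8]), (20, [287.1, 199.0]), (9, [331.7, 207.9]), (8, [290.2, 215.4]), (21, [297.2, 218.5])]
-0.2 [[322.6, 190.2], [287.2, 193.8]]
-0.1 [[322.0, 189.4], [287.7, 194.6]]
0 [[321.3, 188.6], [288.3, 195.4]]
```

Request:
step_arm --pt "0.007 0 0 0 0 0 1" --pt "0.014 0 0 0 0 0 1" --pt "0.02 0 0 0 0 0 1" --pt "0.02 0 0 0 0 0 1" --pt "0.02 0 0 0 0 0 1" --pt "0.02 0 0 0 0 0 1"

```text
time_s: 19.95
position: [0.4965, -0.0015, 0.1103]
tcp_rot: [[-0.13, 0.991, 0.016], [0.991, 0.13, -0.015], [-0.016, 0.014, -1.0]]
force: [5.3, -30.2, -1.8]
opening: 0.01
grasp_force: 14.8
```

```bash
python3 - <<'E'
from h import *
v=np.load("v.npy");check("22",v,(-.2,-.1,0));
E
```

```text
[-86.5 -10.2 110.3] [  5.3 -30.2  -1.8]
[(1180, [301.6, 175.2]), (34, [278.2, 195.8]), (14, [321.9, 193.9]), (18, [286.7, 198.0]), (9, [331.7, 207.9]), (8, [290.2, 215.4]), (21, [297.4, 218.4])]
-0.2 [[322.6, 190.2], [287.2, 193.8]]
-0.1 [[322.0, 189.4], [287.7, 194.6]]
0 [[321.3, 188.6], [288.3, 195.4]]
```

Request:
step_arm --pt "-0.03 0 0 0 0 0 1" --pt "-0.08 -0.02 0 0 0 0 1" --pt "-0.14 -0.04 -0.05 0 0 0 1" --pt "-0.16 -0.02 -0.18 0 0 0 1" --pt "-0.18 0.02 -0.31 0 0 0 1" --pt "-0.2 0.06 -0.44 0 0 0 1" --pt "-0.2 0.1 -0.56 0 0 0 1" --pt "-0.2 0.12 -0.63 0 0 0 1"

```text
time_s: 20.67
position: [0.5335, -0.0486, 0.3017]
tcp_rot: [[-0.125, 0.992, 0.004], [0.992, 0.125, -0.002], [-0.003, 0.004, -1.0]]
force: [0.5, -0.3, 1.5]
opening: 0.005
grasp_force: 0.0
```

Request:
step_arm --pt "0 0 0 0 0 0 1" --pt "0 0 0 0 0 0 1" --pt "0 0 0 0 0 0 1" --pt "0 0 0 0 0 0 1"

```text
time_s: 21.0
position: [0.5301, -0.0472, 0.2954]
tcp_rot: [[-0.125, 0.992, -0.006], [0.992, 0.125, 0.001], [0.002, -0.006, -1.0]]
force: [-0.5, 0.2, -0.2]
opening: 0.005
grasp_force: 0.0
```

```bash
python3 - <<'E'
from h import *
v=np.load("v.npy");check("23",v,(-.2,-.1,0));check("23",v,(-.2,-.1,0),"scene")
w,d=shot("wrist","23");b=cv2.imread("pics/side_23.png");a0=cv2.imread("pics/side_6.png")
a=zoom(w,180,0,430,270,2);o=np.zeros((540,800,3),np.uint8);o[:,:500]=a
for i,q in enumerate((b,a0)):
    q=zoom(q,275,165,350,230,4);o[i*270:i*270+260,500:]=q
cv2.imwrite("pics/f.png",o)
E
```

```text
[-58.9 -59.8 295.4] [-0.5  0.2 -0.2]
[(114, [329.6, 168.4]), (62, [322.9, 176.1]), (10, [321.8, 193.5]), (16, [286.6, 198.2]), (9, [331.7, 207.9]), (7, [290.0, 215.3]), (19, [297.3, 218.6])]
-0.2 [[322.6, 190.2], [287.2, 193.8]]
-0.1 [[322.0, 189.4], [287.7, 194.6]]
0 [[321.3, 188.6], [288.3, 195.4]]
[-58.6 -59.9 295.5] [ 0.5  0.3 -0.6]
[(15, [294.3, 177.6]), (10, [317.7, 182.7]), (8, [305.4, 189.0]), (14, [306.5, 197.5]), (32, [275.4, 224.4]), (89, [286.6, 231.3]), (38, [300.0, 228.2]), (16, [272.5, 231.5])]
-0.2 [[306.7, 194.9], [273.8, 219.3]]
-0.1 [[305.1, 193.8], [275.4, 220.4]]
0 [[303.4, 192.9], [277.1, 221.5]]
```

View pics/f.png

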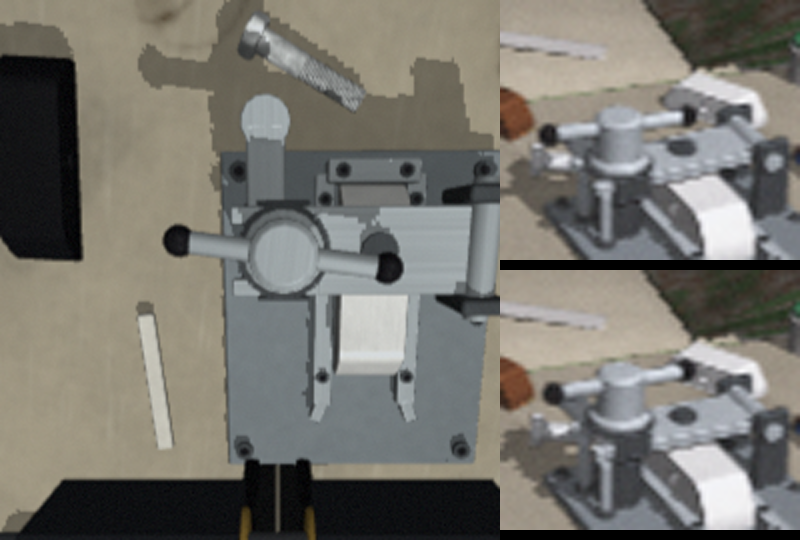

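The last view shows the strap flat, the nut seated about 11 mm lower than before, and the block against the stop. The robot is clear of everything, so I'm handing in.

```bash
python3 - <<'E'
from rig import *
print(hand_in())
E
```

```text
the job is handed in; nothing more can be done
None
```

I handed the job in at about 21 s: the block is home against the stop, the strap is flat, and the nut dropped on the backward turn and was then tightened with about 1 N m. The judging result was not shown. The seated nut height comes only from camera estimates, about 100–103 mm against the 103.5 mm limit.

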